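# Hang up the reception phone and its single-ear headset

### The job

The call is over: put the phone's handset back in its cradle the right way round, fully down in both wells, and hang the single-ear headset from the mask carton on its stand, the band squarely across the roller between the flanges. The ear cup makes the headset lopsided, so hang it by its balance point rather than by the crown and let go slowly, so that it stays hanging straight and neither swings nor slips off. Set both down gently, and leave everything else on the desk where it is.

Things in the scene. Friction and masses are not known exactly. Their poses are not given: they have to be found in the camera images.
- headset: Rigid black single-ear headset, 0.15 kg, 160 wide, 133 mm tall; starts with its band astride the upright mask carton. Band: flattened arch, 22 mm wide (x), 7 mm thick, 144 mm inside span. Origin: underside of the band at the crown; x across the band, y along the arch to the heavy ear cup, z up. Other end (y -70 mm): light temple pad, lowest point 105 mm below. Mass centre: y +22, 72 mm below.
- headset_balance (a point): Underside of the band 22 mm from the crown towards the ear cup (1.7 mm lower than the crown), straight above the mass centre. The underside slopes 8 degrees down to the ear cup there, so it meets the roller 2 mm to the ear-cup side of the roller's top line. Hung by this point the headset hangs straight.
- headset_shoulder (a point): Middle of the band on its ear-cup shoulder: 52 mm from the crown along y, 8.5 mm below the origin. Here the band can be pinched from above across its 22 mm width (along x); neither carton nor roller is under it (the carton's side is 19 mm off).
- mask_box: Carton of face masks standing on end, fixed, 95 (x) x 66 (y) x 180 mm tall; origin under its centre. The headset starts on top of it, the arch running along the carton's y.
- stand: Headset stand, fixed: round foot 116 mm across, 11 mm high; column 14 mm across; on top a level roller 32 mm in diameter, 46 mm long, between two flanges 48 mm in diameter, 4 mm thick (8 mm proud of the roller). Origin under the foot's centre; the roller lies along the stand's x.
- stand_roller (a point): Middle of the top line of the roller, 210 mm above the table; axes as the stand's (x along the roller).
- phone: Desk telephone, fixed, black, 210 (x) x 230 (y) mm, deck 38 mm high, display hump up to 78 mm at the rear right; x points away from the user. Origin under its centre. Cradle along x at y = +70 mm: two wells 54 (x) x 52 (y) mm, 10 mm deep, with a bridge at deck height between them.
- ear_well (a point): Centre of the floor of the rear (+x) well, for the handset's round ear end, 28 mm above the table.
- mouth_well (a point): Centre of the floor of the front (-x) well, for the handset's squared mouth end, 28 mm above the table.
- handset: Cordless handset, black, 199 mm long (y), 0.17 kg, lying ends down in front of the phone. Round ear end 47 mm across at y +76 mm, squared mouth end 46 x 46 mm at y -76 mm, both about 43 mm tall; between them a grip bar 36 mm wide (x), from 24 to 45 mm above the origin. Origin: on the underside, midway. The ends fit the phone's wells with 3 mm to spare each side.
- handset_ear (a point): Centre of the underside of the round ear end.
- handset_mouth (a point): Centre of the underside of the squared mouth end.
- sanitizer: Bystander, loose: hand sanitizer pump bottle, 66 mm across, 165 mm tall; origin under its centre.
- stapler: Bystander, loose: desk stapler, 145 x 36 x 51 mm; origin under its centre.
- pen_cup: Bystander, loose: round pen cup, 72 mm across, 100 mm tall, with pens reaching 155 mm; origin under its centre.
- mug: Bystander, loose: coffee mug, 82 mm across, 95 mm tall; origin under its centre.
- mouse: Bystander, loose: computer mouse, about 95 x 60 x 35 mm; origin under its centre.
- tape: Bystander, loose: weighted tape dispenser, 140 x 50 x 70 mm; origin under its centre.
- headset_cup (a point): Centre of the ear cup, a disc 52 mm across (axis y), 26 mm thick, the headset's lowest part (126 mm below the crown). From it a thin microphone boom sticks out to x = -103 mm, 118 mm below the crown.
There are look-alikes about, which are no part of the job. Leave any purple look-alike of the handset alone.

How it is judged (in metres and radians):
At the end, for the whole second after the job is handed in: Handset: each end within 6 mm of its own well's floor centre. Headset: on the roller, its balance point within 18 mm of the roller's top middle and at most 4 mm above it, tilted under 0.15 rad, band within 0.3 rad of square, weight on the stand. Both released, at rest (distance between handset_ear and ear_well below 0.006 m and distance between handset_mouth and mouth_well below 0.006 m and linear speed of each of handset, headset below 0.02 m/s and distance between headset_balance and stand_roller below 0.018 m and z of headset_balance in the frame of stand_roller below 0.004 m and contact force between headset and stand above 0.5 N and angle between headset's own z axis and vertical below 0.15 rad and angle between the x axis of headset and the x axis of stand, either way round below 0.3 rad and angular speed of headset below 0.15 rad/s); the robot touches nothing.
It fails at once if the headset falls or swings freely while nobody holds it (faster than 0.3 m/s or 1.5 rad/s) (contact force between headset and the fingers below 0.05 N and (linear speed of headset above 0.3 m/s or angular speed of headset above 1.5 rad/s)).
It fails at once if the handset is dropped (faster than 0.4 m/s while not held) (contact force between handset and the fingers below 0.05 N and linear speed of handset above 0.4 m/s).
It fails at once if a bystander is pushed more than 30 mm (distance of any of sanitizer, stapler, pen_cup, mug, mouse, tape from where it was at the start of the episode above 0.03 m).
It also fails if it takes over 72 s, if anything falls off the work surface, if the arm or the gripper's body presses on something with over 40 N, if the wrist force passes 120 N, or if a joint passes its speed limit or range.

### The arm

A 7-joint arm with a two-finger parallel gripper is mounted at the origin on the work surface. World frame = base frame: x ahead of the robot, y to its left, z up, the work surface at z = 0. Lengths are in mm, angles in rad, forces in N, time in s.
With the tool pointing down it reaches from about 425 to 875 mm from the base axis. Payload 8.4 kg.
Tool frame: the origin (TCP) lies midway between the tips of the shut fingers; the grasp point (between the pads) lies 19 mm behind it; z points along the fingers, y is the line along which they close (so a half turn about z gives the same grasp; the last joint's range is limited). The gripper opens to 87 mm and grips with 3 to 60 N. Pads are 19 mm wide; open, the fingers measure 117 mm over their backs; the gripper's body (75 mm by 190 mm) begins 51 mm behind the grasp point.
Start: joints at [1.023, 0.333, 0.04, 1.465, -0.013, 1.343, -0.059], TCP at [281.999, -585.609, 185.546] pointing down, gripper open.
Joint ranges: [-2.58, 2.58], [-0.38, 2.09], [-1.3, 1.39], [0.25, 2.4], [-1.5, 4.64], [0.08, 2.09], [-2.65, 2.65]. Speed limits (rad/s): [2.22, 2.22, 2.79, 2.79, 3.14, 3.14, 3.14].

### API

Orientations are given as a rotation vector (axis times angle).
In Python, from workcell import readout, imaging, env gives the robot as it stands. The module is installed in compiled form; this text tells all that it offers.
- The arm moves only by the tool drive_tool, never from a script. Its argument "deltas" is one flat list of numbers, 4 for each row, row after row: the shift along the tool's x, y, z in mm, then the turn about the tool's z in rad. In form: [dx, dy, dz, turn, dx, dy, dz, turn, ...]. A call has 1 to 12 rows; each row is the pose to reach, as a shift and turn from the pose commanded when the call began, along the tool's axes at that moment; what a row does not reach only later rows make up. A row lasts 1/12 s, in which the tool goes at most 41.7 mm and 7.16 degrees, less where a joint would pass 70% of its speed; a pose out of reach is approached as far as the arm can. A call with a gripper value outside its range is refused whole. "gripper" is the closure, from 0 (fully open) to 1 (shut), set as the call begins (left out, the last holds). The fingers move at their own pace and stop on an object; the grip force is fixed at half the most. Time passes only in rows, so rows that repeat a pose let the fingers close. It gives the time, the measured TCP pose, the force, the opening and the grip force at its end, in the units of the state.
- readout.get_obs(): the state, without advancing time (a new reading comes with each control period).
- imaging.snapshot(name): name is "side" or "top" or "wrist"; returns the picture (480x640x3 uint8, blue, green, red); there is no depth.
- imaging.camera_model(name): a dict with "K" (3x3 intrinsics, pixels), "cam_to_world" (4x4, takes a point from camera to world coordinates); the wrist camera has in their place "T_tool_cam" (4x4, takes a point from camera to tool coordinates, whose origin is the TCP and whose axes are the flange's). Camera axes: x right, y down, z forward; pixel columns grow to the right and rows downward; lengths in mm; the calibration is good to about 2 mm. The wrist camera is an equidistant fisheye: a pixel r from the principal point sees the ray r / f radians off the axis. A picture is of the moment at which its call begins: read the wrist's pose just before it. camera_model takes no time and is no camera call.
- env.hand_in(): hands the job in; it is judged then, once.
The state is a dict: "time_s": time; "q": joint angles; "joint_velocities": joint speeds; "effort": joint torques, N m; "tcp_pos": TCP position; "tcp_rot": TCP orientation; "wrist_force": force on the tool from outside, world axes, zero at the start; "wrist_torque": the same for the moment, N m; "width": opening from 0.0 (shut) to 1.0 (fully open); "grip_force": force on a finger pad.
Only numpy, scipy, OpenCV 4.12 (cv2) and the standard library are available. Lean on these libraries where they do the work, as an engineer would, in place of code of your own. Each camera call takes 0.05 s, during which the arm holds its last target. There are 200 camera calls.

## Working session

There is one attempt and no reset: what is moved stays moved. The work goes in short steps, Python scripts to look and compute and a tool call to move; the robot and the scene stay as the last step left them, time stands still between calls to the robot, and variables do not carry over. Pictures are saved under pics/ and viewed, at most 10 in all, crops included, and the job is handed in when it is done.

Besides the shell and the picture viewer there is one more tool, called after ">>>" in YAML: its name, and indented under it one key for each argument. drive_tool: Moves the arm, as the interface text tells. Its arguments: {"type":"object","properties":{"deltas":{"type":"array"},"gripper":{"type":"number"}},"required":["deltas"]}

```bash
mkdir -p pics; cat > h.py <<'E'
import numpy as np,cv2
from scipy.spatial.transform import Rotation as R
from workcell import readout,imaging,env
def ray(name,u,v,obs=None):
    m=imaging.camera_model(name);K=np.array(m["K"])
    a=np.array([(u-K[0,2])/K[0,0],(v-K[1,2])/K[1,1]])
    if name=="wrist":
        t=np.linalg.norm(a);d=np.r_[a/max(t,1e-9)*np.sin(t),np.cos(t)]
        o=obs or readout.get_obs();T=np.eye(4);T[:3,:3]=R.from_rotvec(o["tcp_rot"]).as_matrix();T[:3,3]=o["tcp_pos"]
        T=T@np.array(m["T_tool_cam"])
    else: d=np.r_[a,1];T=np.array(m["cam_to_world"])
    d=T[:3,:3]@d
    return T[:3,3],d/np.linalg.norm(d)
def onz(name,u,v,z,obs=None):
    o,d=ray(name,u,v,obs);return o+d*(z-o[2])/d[2]
def tri(r1,r2):
    (o1,d1),(o2,d2)=r1,r2
    s=np.linalg.lstsq(np.c_[d1,-d2],o2-o1,rcond=None)[0]
    a,b=o1+d1*s[0],o2+d2*s[1];return (a+b)/2,np.linalg.norm(a-b)
def proj(name,p):
    m=imaging.camera_model(name);K=np.array(m["K"]);T=np.linalg.inv(np.array(m["cam_to_world"]))
    c=T[:3,:3]@np.array(p)+T[:3,3];return (K@c/c[2])[:2]
E
python3 - <<'E'
from h import *
print(readout.get_obs())
for n in("side","top","wrist"):
    cv2.imwrite(f"pics/{n}0.png",imaging.snapshot(n)); print(n,imaging.camera_model(n))
E
```

```text
{'time_s': 0.0, 'q': array([ 1.02282237,  0.33392648,  0.03988811,  1.46630659, -0.01338061,
        1.3433122 , -0.05847348]), 'joint_velocities': array([-0.0013294 ,  0.00184254,  0.00110131,  0.00055395,  0.00172356,
        0.00138178, -0.00087667]), 'effort': array([-1.21800502e-03, -6.56365156e+01,  1.33443173e+00, -4.03819549e+01,
       -5.97731047e-02,  4.44932410e-02,  1.51421073e-04]), 'tcp_pos': array([ 281.72220776, -585.16016886,  184.63219883]), 'tcp_rot': array([-3.06126715e+00, -6.98673530e-01,  7.98768307e-04]), 'wrist_force': array([ 0.19807812, -0.39074537,  0.60242897]), 'wrist_torque': array([ 0.02825201, -0.03993847,  0.06692922]), 'grip_force': 0.0, 'width': 0.9984115760959877}
side {'K': array([[554.65001257,   0.        , 317.75615538],
       [  0.        , 554.65001257, 243.6811857 ],
       [  0.        ,   0.        ,   1.        ]]), 'cam_to_world': array([[-8.53843952e-01, -3.89231243e-01,  3.45614734e-01,
        -1.10897661e+02],
       [-5.20505124e-01,  6.44809407e-01, -5.59727830e-01,
         1.00909856e+03],
       [-4.99207281e-03, -6.57814463e
[... 480 characters left out ...]
+00],
       [ 7.40012125e-03, -2.19417177e-01, -9.75603065e-01,
         1.80623687e+03],
       [ 0.00000000e+00,  0.00000000e+00,  0.00000000e+00,
         1.00000000e+00]])}
wrist {'K': array([[371.64829954,   0.        , 322.29223272],
       [  0.        , 371.64829954, 237.44814698],
       [  0.        ,   0.        ,   1.        ]]), 'T_tool_cam': array([[-4.53579966e-04, -9.55789019e-01, -2.94052963e-01,
         7.99353523e+01],
       [ 9.99999650e-01, -2.26732452e-04, -8.05539984e-04,
        -1.15175697e-01],
       [ 7.03254922e-04, -2.94053226e-01,  9.55788787e-01,
        -1.98719078e+02],
       [ 0.00000000e+00,  0.00000000e+00,  0.00000000e+00,
         1.00000000e+00]])}
```

View pics/top0.png

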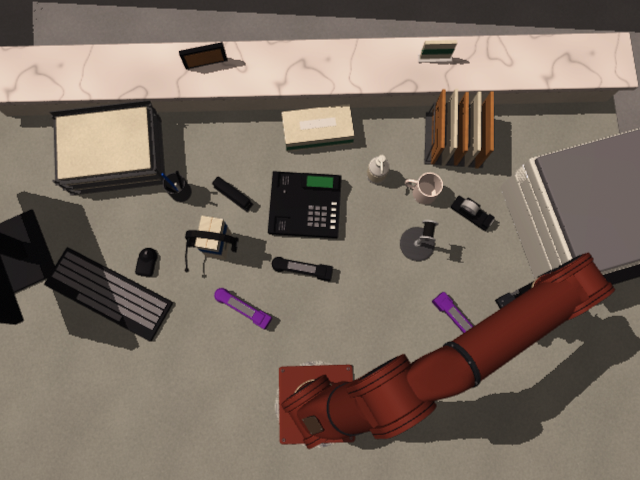

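View pics/side0.png

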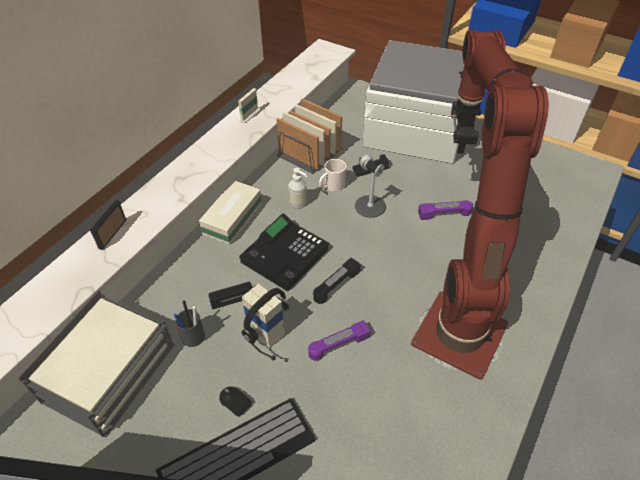

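The top view shows the phone at about (306,205), the black handset at (302,269), and the headset on its carton at (211,238). The stand is at (420,242), and the purple look-alikes are at (243,307) and (455,312). The side view agrees. Next I'll zoom in.

```bash
python3 - <<'E'
import cv2,numpy as np
t=cv2.imread("pics/top0.png")
cv2.imwrite("pics/c1.png",cv2.convertScaleAbs(cv2.resize(t[165:290,165:350],None,fx=4,fy=4,interpolation=cv2.INTER_CUBIC),alpha=1.6,beta=15))
s=cv2.imread("pics/side0.png")
a=cv2.resize(t[210:270,390:470],None,fx=5,fy=5,interpolation=cv2.INTER_CUBIC)
b=cv2.resize(s[145:225,345:400],None,fx=5,fy=5,interpolation=cv2.INTER_CUBIC)
o=np.zeros((400,690,3),np.uint8);o[:300,:400]=a;o[:,410:685]=b
cv2.imwrite("pics/c2.png",cv2.convertScaleAbs(o,alpha=1.5,beta=10))
E
```

```text
(no output)
```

View pics/c1.png

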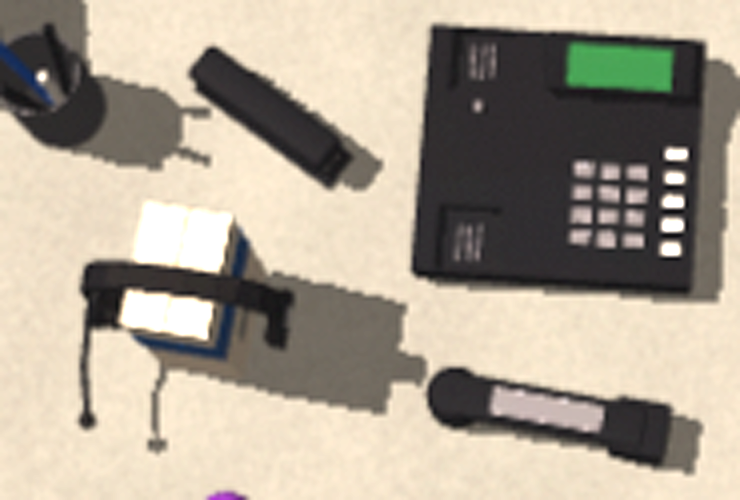

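View pics/c2.png

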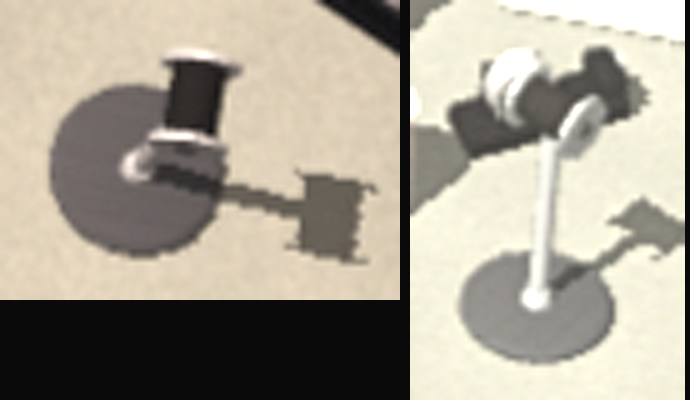

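The crop shows:
- **Handset:** round ear end at c1 (455,397), which is full-image (279,264). Mouth end at (640,430), which is (325,272).
- **Phone:** wells on its left side.
- **Headset:** ear cup on the left (+y), boom pointing towards the robot, pad on the right.
- **Stand:** roller runs roughly along world x, with flanges at c2 (200,58) and (187,140).

```bash
cat > m1.py <<'E'
from h import *
c=lambda u,v:(165+u/4,165+v/4)
P=lambda n,p,z:print(n,np.round(onz("top",*p,z),1))
P("hs ear",c(455,397),40);P("hs mouth",c(640,430),40)
for n,p,z in(("ph FL",c(415,272),0),("ph FL38",c(418,265),38),("ph FR0",c(692,290),0),("ph RL",c(433,25),38),("bed mark rear",c(480,62),28),("front",c(465,240),28)):P(n,p,z)
P("head left",c(90,265),175);P("band crown-ish L box",c(135,272),187);P("band R box",c(238,287),187);P("band right end",c(285,295),175)
for p in((145,202),(238,205),(120,325),(212,340)):P("box top",c(*p),180)
d=lambda u,v:(390+u/5,210+v/5)
P("foot",d(137,170),11);P("fl far",d(203,60),210);P("fl near",d(185,140),210);P("roller mid",d(195,100),210)
print(tri(ray("top",*d(195,98)),ray("side",345+(550-410)/5,145+98/5)))
E
python3 m1.py
```

```text
hs ear [433.5 105.2  40. ]
hs mouth [402.9 -42.3  40. ]
ph FL [546.2 139.3   0. ]
ph FL38 [543.4 134.   38. ]
ph FR0 [524.9 -90.1   0. ]
ph RL [748.3 119.6  38. ]
bed mark rear [718.3  81.4  28. ]
front [565.7  96.   28. ]
head left [518.2 369.5 175. ]
band crown-ish L box [509.2 333.2 187. ]
band R box [495.8 256.7 187. ]
band right end [491.4 223.4 175. ]
box top [564.6 328.2 180. ]
box top [560.5 258.3 180. ]
box top [470.7 345.  180. ]
box top [457.5 276.7 180. ]
foot [ 493.7 -350.2   11. ]
fl far [ 519.3 -354.5  210. ]
fl near [ 471.3 -340.4  210. ]
roller mid [ 495.2 -348.1  210. ]
(array([ 498.81475519, -349.67206668,  202.26390453]), np.float64(1.3906489864721945))
```

```bash
cat >> h.py <<'E'
def go(x,y,z,yaw):  # yaw: world direction of tool y
    o=readout.get_obs();M=R.from_rotvec(o["tcp_rot"]).as_matrix()
    d=M.T@(np.array([x,y,z])-o["tcp_pos"]);w=np.arctan2(M[1,1],M[0,1])
    t=-(yaw-w);t=(t+np.pi)%(2*np.pi)-np.pi
    print("delta",np.round(d,1),"turn",round(t,3),"| t",o["time_s"],np.round(o["tcp_pos"],1),"yaw",round(w,3),"tilt",np.round(M[:,2],3))
def pix(p,o): # project to wrist
    m=imaging.camera_model("wrist");K=np.array(m["K"]);T=np.eye(4);T[:3,:3]=R.from_rotvec(o["tcp_rot"]).as_matrix();T[:3,3]=o["tcp_pos"]
    c=np.linalg.inv(T@np.array(m["T_tool_cam"]))@np.r_[p,1];r=np.hypot(c[0],c[1]);th=np.arctan2(r,c[2])
    return np.array([K[0,2]+K[0,0]*th*c[0]/r,K[1,2]+K[1,1]*th*c[1]/r])
E
python3 -c "
from h import *
go(497,-350,330,-0.28)"
```

```text
delta [ 295.9 -118.8 -145. ] turn -0.842 | t 0.15 [ 281.8 -585.3  184.9] yaw -1.122 tilt [-0.001  0.001 -1.   ]
```

>>> drive_tool:
  deltas: [0,0,-80,0,0,0,-145,0,0,0,-145,0,40,-16,-145,-0.1,80,-32,-145,-0.2,120,-48,-145,-0.32,160,-64,-145,-0.44,200,-80,-145,-0.56,240,-96,-145,-0.68,275,-110,-145,-0.78,296,-119,-145,-0.842,296,-119,-145,-0.842]

```text
time_s: 1.15
tcp_pos: [502.2, -342.2, 330.2]
tcp_rot: [-2.494, -1.907, -0.005]
wrist_force: [-0.1, 0.2, -0.2]
width: 1.001
grip_force: 0.0
```

```bash
python3 -c "
from h import *
import json
o=readout.get_obs();im=imaging.snapshot('wrist');cv2.imwrite('pics/w1.png',im)
json.dump({k:list(o[k]) for k in('tcp_pos','tcp_rot')},open('w1.json','w'))
print(o['tcp_pos'],o['q'],pix([495,-349,210],o))
go(513,342,300,-0.18)"
```

```text
[ 502.21500526 -342.2382298   330.16874701] [ 0.71238065  0.22775187 -0.23145843  1.31211445  0.04789978  1.60780415
  0.22315225] [317.64504162 228.21301928]
delta [ 666.1 -172.2   31.4] turn -0.092 | t 1.2 [ 499.7 -345.9  330.2] yaw -0.272 tilt [ 0.     0.002 -1.   ]
```

View pics/w1.png

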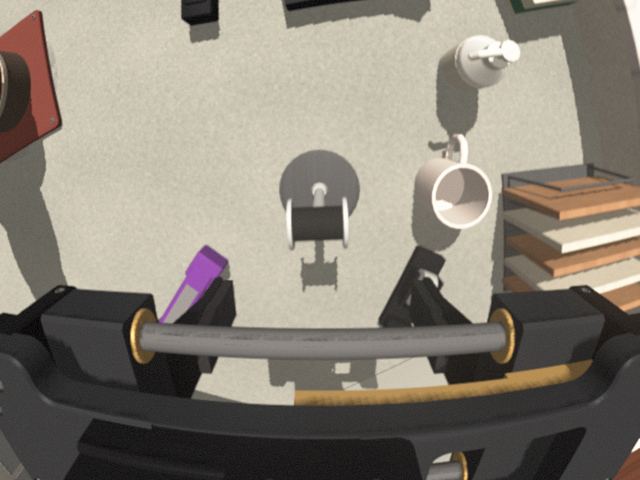

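The wrist view shows the roller centred at about (318.5,221), with flanges at u=290 and 347, and it lies level in the image.

```bash
python3 -c "
from h import *
import json
o=json.load(open('w1.json'))
im=cv2.imread('pics/w1.png');g=im.max(2)
sub=(g<75).astype('uint8');sub[:, :292]=0;sub[:,346:]=0;sub[:200]=0;sub[250:]=0
n,l,s,c=cv2.connectedComponentsWithStats(sub);k=1+s[1:,4].argmax();print(s[k],c[k]);uv=c[k]
pts=np.argwhere(l==k)[:,::-1].astype('float32');print(cv2.minAreaRect(pts))
p=onz('wrist',*uv,194,o);print(p)
a=onz('wrist',uv[0]-20,uv[1],194,o);b=onz('wrist',uv[0]+20,uv[1],194,o);d=b-a;print(d,np.arctan2(d[1],d[0]))
print('foot',onz('wrist',319,188,11,o))
# fl tops: rims at left/right
for u,v in((290.5,222),(347,222)):print(onz('wrist',u,v,194,o))
"
```

```text
[ 292  206   51   35 1538] [316.88296489 223.16710013]
((316.9465637207031, 222.95008850097656), (32.497928619384766, 49.453372955322266), 88.02507019042969)
[ 494.24654526 -348.3077756   194.        ]
[ 3.60079733e+01 -9.81143910e+00 -5.68434189e-14] -0.2660215323996742
foot [ 495.47395688 -345.01711066   11.        ]
[ 470.78109308 -340.72266662  194.        ]
[ 521.64234698 -354.575268    194.        ]
```

>>> drive_tool:
  deltas: [42,-10,0,0,83,-20,0,0,125,-32,0,0,166,-43,0,0,208,-54,0,0,250,-65,0,0,291,-75,0,0,333,-86,0,0,374,-97,0,0,416,-108,0,0,457,-118,0,0,490,-127,0,0]

```text
time_s: 2.2
tcp_pos: [510.3, 150.3, 330.7]
tcp_rot: [2.512, 1.885, 0.0]
wrist_force: [1.4, -0.5, 0.5]
width: 1.001
grip_force: 0.0
```

```bash
python3 -c "
from h import *
go(505,270,330,-0.18)"
```

```text
delta [113.5 -38.5   0.7] turn -0.103 | t 2.2 [510.3 150.3 330.7] yaw -0.283 tilt [ 0.001 -0.001 -1.   ]
```

>>> drive_tool:
  deltas: [40,-13,0,-0.1,80,-26,0,-0.103,113,-38,0,-0.103,113,-38,0,-0.103,113,-38,0,-0.103]

```text
time_s: 2.62
tcp_pos: [504.5, 270.3, 330.0]
tcp_rot: [-2.406, -2.019, 0.001]
wrist_force: [0.2, -0.3, -0.2]
width: 1.0
grip_force: 0.0
```

```bash
python3 -c "
from h import *
import json
o=readout.get_obs();im=imaging.snapshot('wrist');cv2.imwrite('pics/w2.png',im)
json.dump({k:list(o[k]) for k in('tcp_pos','tcp_rot')},open('w2.json','w'))
for p in ([505,296,187],[514,347,175],[495,245,175]): print(pix(p,o))
go(514,349,300,-0.18)"
```

```text
[319.4818123  186.20020969]
[319.52866984 130.27627507]
[318.71658616 236.0168707 ]
delta [80.9 -5.6 30.1] turn 0.003 | t 2.6667 [505.3 268.4 330.1] yaw -0.177 tilt [-0.001 -0.001 -1.   ]
```

View pics/w2.png

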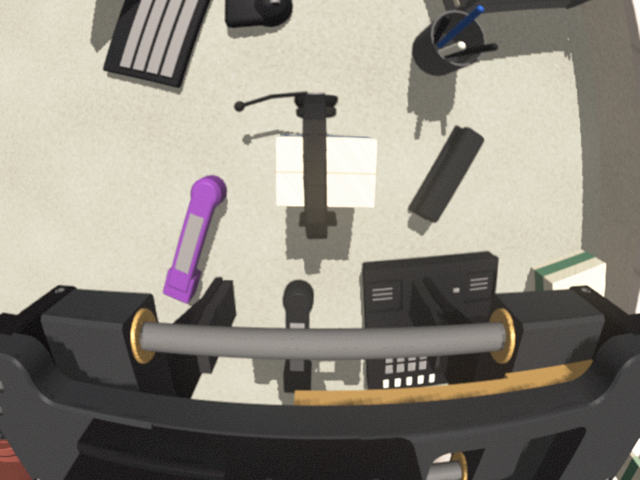

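The wrist view shows the band along u of about 303 to 328 (centre 315.5), cup end at v≈95 and pad end at v≈237. The carton top spans v 137 to 207.

```bash
python3 -c "
from h import *
import json
o=json.load(open('w2.json'))
im=cv2.imread('pics/w2.png');g=im.max(2)
for v in (120,130,145,160,175,190,200):
    r=np.where(g[v,290:345]<80)[0]+290;print(v,r.min(),r.max(), onz('wrist',r.mean(),v,187 if 140<v<206 else 178,o))
for n,u,v,z in(('box near',316,207,180),('box far',316,137,180),('seam',316,172,180),('bl',276,172,180),('br',377,172,180),('pad end',316,237,160),('pad end',316,237,75),('cupend',316,94,175),('cupend lo',316,94,80)):print(n,onz('wrist',u,v,z,o))
"
```

```text
120 304 324 [510.67472717 357.48224318 178.        ]
130 304 324 [509.01224603 348.18878315 178.        ]
145 305 324 [506.2208374  334.73641862 187.        ]
160 305 324 [504.84656017 320.89624053 187.        ]
175 305 305 [493.67661174 308.72051674 187.        ]
190 306 306 [492.00957636 294.67222576 187.        ]
200 306 324 [498.56661884 283.83191559 187.        ]
box near [497.8917815  275.56996586 180.        ]
box far [509.72949825 341.397903   180.        ]
seam [503.89617569 308.86015056 180.        ]
bl [466.67672558 315.74786617 180.        ]
br [560.81182757 299.27099067 180.        ]
pad end [491.06473103 240.00527636 160.        ]
pad end [484.88159915 214.74700493  75.        ]
cupend [516.80380308 381.66627477 175.        ]
cupend lo [516.51213105 390.28073175  80.        ]
```

```bash
python3 -c "
from h import *
go(512,362,158,-0.17)"
```

```text
delta [ 93.4  -9.8 172.1] turn -0.007 | t 2.6667 [505.3 268.4 330.1] yaw -0.177 tilt [-0.001 -0.001 -1.   ]
```

>>> drive_tool:
  deltas: [35,-3,0,-0.007,70,-7,10,-0.007,93.4,-9.8,40,-0.007,93.4,-9.8,75,-0.007,93.4,-9.8,110,-0.007,93.4,-9.8,140,-0.007,93.4,-9.8,160,-0.007,93.4,-9.8,172,-0.007,93.4,-9.8,172,-0.007,93.4,-9.8,172,-0.007]

```text
time_s: 3.5
tcp_pos: [512.8, 361.4, 159.2]
tcp_rot: [2.404, 2.022, 0.0]
wrist_force: [-0.6, 0.8, 0.8]
width: 0.998
grip_force: 0.0
```

```bash
python3 -c "
from h import *
o=readout.get_obs();go(512,362,158,-0.17)
im=imaging.snapshot('wrist');cv2.imwrite('pics/w3.png',im)
print(pix([512,362,171],o),pix([497,270,187],o))"
```

```text
delta [ 0.5 -0.9  1.2] turn -0.002 | t 3.5 [512.8 361.4 159.2] yaw -0.172 tilt [ 0. -0. -1.]
[322.55373425 277.09719143] [324.13625944 421.19944044]
```

View pics/w3.png

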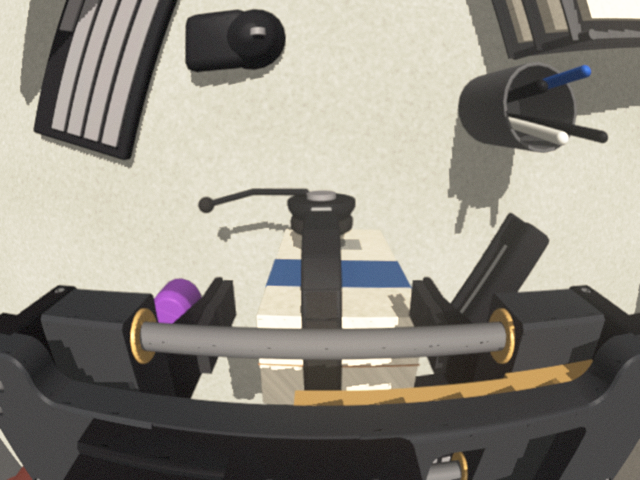

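The fingers straddle the band, which sits at u≈322 as predicted, so I'm closing.

>>> drive_tool:
  deltas: [0,0,0,0,0,0,0,0,0,0,0,0,0,0,0,0,0,0,0,0,0,0,0,0,0,0,0,0,0,0,0,0,0,0,0,0,0,0,0,0]
  gripper: 1

```text
time_s: 4.38
tcp_pos: [511.8, 362.6, 158.5]
tcp_rot: [-2.402, -2.025, 0.0]
wrist_force: [1.0, -0.8, -0.3]
width: 0.323
grip_force: 0.0
```

>>> drive_tool:
  deltas: [0,0,0,0,0,0,0,0,0,0,0,0,0,0,0,0,0,0,0,0]

```text
time_s: 4.8
tcp_pos: [511.8, 362.6, 158.6]
tcp_rot: [-2.402, -2.025, 0.0]
wrist_force: [-0.4, 0.3, 0.0]
width: 0.018
grip_force: 0.0
```

```bash
python3 -c "
from h import *
im=imaging.snapshot('wrist')
s=imaging.snapshot('side')
cv2.imwrite('pics/w4.png',np.hstack([im[120:430,200:450],cv2.resize(s[240:370,210:330],(286,310))]))
t=imaging.snapshot('top');cv2.imwrite('pics/t4.png',t)"
```

```text
(no output)
```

View pics/w4.png

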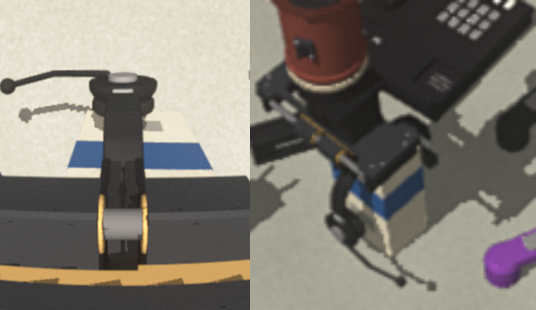

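```bash
python3 -c "
from h import *
import json
o2=json.load(open('w2.json'));o3=readout.get_obs();o3['tcp_pos']=np.array([512.4,361.8,159.]);
r2=ray('wrist',240,106,o2);r3=ray('wrist',206,205,o3);rt=ray('top',165+87/4,165+420/4)
print('tip',tri(r2,r3),tri(r2,rt),tri(r3,rt))
for n,r in(('w2',(240,106,o2)),('w3',(206,205,o3))):print(n,onz('wrist',r[0],r[1],62,r[2]))
print(onz('top',165+87/4,165+420/4,62))
# band/box edge features w3, now
im=imaging.snapshot('wrist');
for v in (200,215,235,260,280):print('z171',v,onz('wrist',322,v,171,o3),onz('wrist',322,v,150,o3))
print(o3['tcp_pos'],o3['q'])
# box bottom/top corners seen in w3: top-face far edge, blue stripe
print('top edge',[onz('wrist',280,v,180,o3)[1] for v in (300,318,345,365)])
t=cv2.imread('pics/top0.png');cv2.imwrite('pics/c5.png',np.hstack([cv2.resize(t[215:280,178:243],(390,390),interpolation=cv2.INTER_CUBIC),cv2.resize(cv2.imread('pics/w3.png')[180:410,230:420],(322,390))]))
"
```

```text
tip (array([420.17998583, 396.4700977 ,  65.08051068]), np.float64(2.067766845959669)) (array([419.73169897, 396.01352323,  57.40599661]), np.float64(1.4174826969166272)) (array([418.61688928, 395.43865709,  61.34267926]), np.float64(2.402194983936949))
w2 [420.44500008 396.2292847   62.        ]
w3 [418.12073626 396.49519795  62.        ]
[419.18913146 394.29454723  62.        ]
z171 200 [518.56774748 404.5466173  171.        ] [517.82026528 400.42869297 150.        ]
z171 215 [517.22538634 396.7579036  171.        ] [516.32693564 391.76402251 150.        ]
z171 235 [515.39324711 386.12889893 171.        ] [514.28874509 379.93962806 150.        ]
z171 260 [513.01652801 372.34306346 171.        ] [511.64472855 364.60337022 150.        ]
z171 280 [511.02783547 360.80997051 171.        ] [509.43237794 351.77320933 150.        ]
[512.4 361.8 159. ] [-0.11333731  0.39685949 -0.74525557  1.52893867  0.27381906  1.32295112
 -1.05723869]
top edge [np.float64(356.81988052793866), np.float64(345.9506446810516), np.float64(328.4703624142951), np.float64(314.40509682328525)]
```

View pics/c5.png

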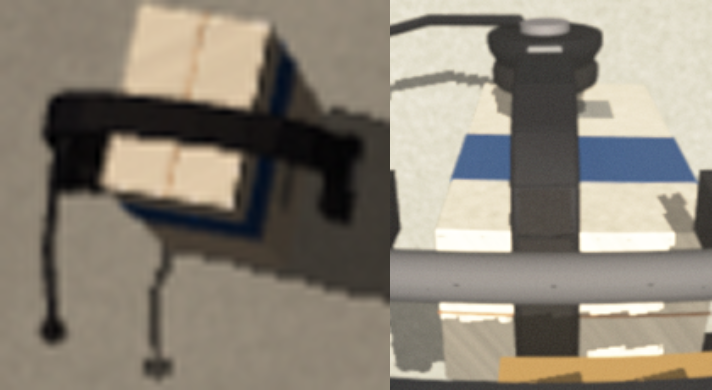

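c5 shows the carton's +y top edge at about y=346, and the headset hasn't moved since the look. The fingers closed without the band between them. I'll check fingertip height against the image.

```bash
python3 -c "
from h import *
o3=readout.get_obs();p=o3['tcp_pos'];M=R.from_rotvec(o3['tcp_rot']).as_matrix()
for dz in(0,-7,-13,-19,-30):
  print(dz,[np.round(pix(p+M@[a,s,dz],o3)) for s in(-43,43) for a in (-9.5,9.5)])
im=imaging.snapshot('wrist');cv2.imwrite('pics/w5.png',im)
g=cv2.imread('pics/w3.png').max(2)
for v in range(240,326,12):
  r=np.where(g[v,270:380]>75)[0]+270;print(v,r[r<322].max() if (r<322).any() else None,r[r>322].min() if (r>322).any() else None)
print('left finger w3');
for v in range(270,300,4):print(v,g[v,200:250:4])
h=im.max(2)
print('now')
for v in range(262,330,6):print(v,h[v,288:362:4])
print('tip now',pix(p,o3),pix(p+M@[0,0,-19],o3))
"
```

```text
0 [array([251., 284.]), array([249., 254.]), array([397., 284.]), array([399., 254.])]
-7 [array([249., 289.]), array([247., 258.]), array([399., 289.]), array([401., 258.])]
-13 [array([247., 294.]), array([245., 262.]), array([401., 294.]), array([403., 262.])]
-19 [array([245., 298.]), array([243., 266.]), array([403., 298.]), array([406., 266.])]
-30 [array([241., 308.]), array([238., 274.]), array([407., 308.]), array([410., 274.])]
240 301 340
252 302 340
264 317 326
276 321 323
288 321 323
300 321 323
312 321 323
324 321 323
left finger w3
270 [227 222 223 226 224 228 226 228 229 227 224 231 227]
274 [226 227 224 227 229 230 224 227 229 229 225 227 233]
278 [226 220 227 225  82  64 227 231 227 227 232 229 227]
282 [228 224 225 110  56  52  66  67 110 231 233 226 224]
286 [226 226 193  54  56  65  69  70  76 228 228 226 226]
290 [225 226  49  53  47  63  66  56  64 225 225 226 225]
294 [119 115  54  51  59  64  62  56  50 226 227 231 225]
298 [ 72  49  50  58  61  66  54  56  52 227 227 223 227]
now
262 [143 143 145 144  62  71  74  71  73  72  74  68  69  67 153 159 159 170
 1
[... 240 characters left out ...]
43 143
 143]
286 [144 143 141 142  55  49  53  60  58  57  62  59  49  44 111 143 140 140
 142]
292 [239 233 235 236  45  50  59  62  56  58  58  60  47  47 204 240 239 237
 234]
298 [ 97 101 104  98  47  50  63  58  59  57  56  59  45  49  83 104  99  94
  92]
304 [68 67 66 63 43 48 60 57 55 57 57 58 43 49 67 64 67 67 64]
310 [64 66 64 66 41 50 58 61 48 43 59 59 54 45 65 62 66 64 62]
316 [ 63  65  66  62 173  44  57  58  57  55  58  41  38 156  78  60  62  65
  65]
322 [ 65  64  65  79 228  51  56  57  57  57  56  50  38 184 126  63  62  62
  60]
328 [ 59  65  58 113 241  71  73  70  72  71  67  68  68 217 144  62  65  65
  62]
tip now [324.09154586 269.74906896] [324.21482319 283.20346315]
```

The images put the fingertips well above the nominal TCP when they closed, so they shut over the top of the band. I'll reopen, go 18 mm lower and close again.

>>> drive_tool:
  deltas: [0,0,0,0,0,0,0,0,0,0,0,0,0,0,0,0,0,0,0,0,0,0,0,0,0,0,0,0,0,0,6,0,0,0,12,0,0,0,18,0,0,0,18,0,0,0,18,0]
  gripper: 0.2

```text
time_s: 6.05
tcp_pos: [511.5, 362.3, 139.8]
tcp_rot: [-2.402, -2.025, 0.002]
wrist_force: [0.2, -0.2, 0.7]
width: 0.772
grip_force: 0.0
```

```bash
python3 -c "
from h import *
o=readout.get_obs();print(o['width'],o['tcp_pos'],o['wrist_force'])
h=imaging.snapshot('wrist').max(2)
for v in range(250,330,6):print(v,h[v,220:430:6])
"
```

```text
0.7720879391217395 [511.49166742 362.27095265 139.81369886] [ 0.15712462 -0.18847369  0.72462621]
250 [230 232 230 234 229 230 229 231 227 231 232 239 236 146  57  61  67  66
  65  65  59 105 164 171 226 238 238 237 238 228 228 231 230 229 225]
256 [230 231 232 229 231 230 231 228 230 230 242 240 239 176  59  61  63  64
  63  64  63 163 167 171 175 239 239 240 240 236 228 228 228 231 230]
262 [233 232 230 231 234 226 229 233 228 231 240 237 238 238  60  63  63  61
  65  60  65 234 237 241 239 239 239 242 238 240 229 233 224 230 225]
268 [226 223 235 232 228 234 232 225 231 204 213 222 228 231  57  56  66  60
  61  63  61 232 238 241 238 241 239 240 241 239 238 227 229 233 233]
274 [227 232 233 235 228 227 228 231 229 144 144 139 144 142  67  74  75  70
  70  71  75 122 139 142 142 142 140 141 145 145 143 192 231 233 229]
280 [227 229 204  57 160 167 230 231 223 143 144 139 142 142  66  74  75  78
  74  73  72 110 139 139 142 139 143 141 143 102 100  60 175 228 233]
286 [225 231  54  55  70  60 230 228 161 146 143 143 141 142  72  76  78  77
  80  75  73 102 140 138 139 140 145 142 14
[... 355 characters left out ...]
21 238 238 238 237 234 236  77  80  79  80
  81  79  81 164 242 239 235 233 138 136 143  51  53  69  64  56  55]
310 [ 54  52  64  60  53  53 227 232 239 238 233 236 238 234  72  78  79  70
  72  76  81 153 236 235 233 237 214 140 136  51  49  56  70  58  52]
316 [ 49  58  69  49  52  52 226 238 234 240 241 237 236 236  71  74  76  75
  77  76  80 142 235 234 236 236 222 141 137  49  51  55  66  49  51]
322 [ 46  63  62  53  53  52 223 238 241 232 232 239 232 239  70  77  82  77
  79  77  77 140 230 237 234 232 239 136 141  50  49  52  61  52  49]
328 [114 111 106 105 101  98 112 129 137 142 153 153 158 167  79  84  80  78
  82  83  88  98 157 157 150 141 135 105 102  99 104 107 106 109 110]
```

>>> drive_tool:
  deltas: [0,0,5,0,0,0,10,0,0,0,15,0,0,0,15,0]
  gripper: 1

```text
time_s: 6.43
tcp_pos: [511.3, 362.1, 124.1]
tcp_rot: [-2.402, -2.025, 0.003]
wrist_force: [0.1, 0.7, 0.4]
width: 0.579
grip_force: 0.0
```

>>> drive_tool:
  deltas: [0,0,0,0,0,0,0,0,0,0,0,0,0,0,0,0,0,0,0,0,0,0,0,0,0,0,0,0,0,0,0,0]

```text
time_s: 7.1
tcp_pos: [511.9, 362.7, 125.8]
tcp_rot: [-2.402, -2.025, -0.001]
wrist_force: [-0.7, 0.7, 0.6]
width: 0.25
grip_force: 30.0
```

Gripped: the opening is 22 mm and the force 30 N. Lifting straight up.

>>> drive_tool:
  deltas: [0,0,-5,0,0,0,-15,0,0,0,-30,0,0,0,-45,0,0,0,-60,0,0,0,-75,0,0,0,-90,0,0,0,-105,0,0,0,-120,0,0,0,-135,0,0,0,-148,0,0,0,-148,0]

```text
time_s: 8.1
tcp_pos: [512.4, 363.6, 277.1]
tcp_rot: [2.402, 2.025, 0.007]
wrist_force: [0.3, 0.2, -1.0]
width: 0.251
grip_force: 30.0
```

```bash
python3 -c "
from h import *
o=readout.get_obs();print(o['width'],o['grip_force'],o['tcp_pos'],o['wrist_force'],o['wrist_torque'],o['q'])
im=imaging.snapshot('wrist');cv2.imwrite('pics/w6.png',im);s=imaging.snapshot('side');cv2.imwrite('pics/s6.png',s)
go(504,-300,274,-0.28)
h=im.max(2)
b=cv2.imread('pics/w5.png').max(2)
m=((h<95)*255).astype('uint8');m[275:]=0
n,l,st,c=cv2.connectedComponentsWithStats(m)
for k in range(1,n):
  if st[k,4]>300:print(st[k],c[k])
"
```

```text
0.2506862502986605 29.982321670395322 [512.42432807 363.55188544 277.06588546] [ 0.29229703  0.18933147 -0.97407497] [ 0.0384922  -0.09498706  0.02010872] [-0.11853573  0.34492177 -0.75988388  1.34594366  0.23601249  1.53753502
 -1.02511287]
delta [-6.546e+02  1.043e+02 -5.000e-01] turn 0.11 | t 8.2 [511.8 362.8 273.8] yaw -0.17 tilt [ 0.001  0.    -1.   ]
[  89    0  133  153 5460] [150.17435897  77.47417582]
[ 445    0  195   76 3428] [512.1584014   43.52158693]
[ 219   40   75   47 3019] [254.38820802  63.32427956]
[ 427   83   99   62 3667] [470.07417507 112.89391873]
[ 421  196   77   79 2906] [462.04576738 239.19442533]
[ 187  198  173   77 4594] [307.29016108 232.33717893]
```

```bash
python3 -c "
from h import *
o=readout.get_obs();o['tcp_pos']=np.array([512.4,363.5,276.5]);d=o['tcp_pos']-np.array([511.9,362.7,125.8])
print('pred tip',pix(np.array([419.5,396,62])+d,o),'pred cup end',pix(np.array([516.5,390,80])+d,o),pix(np.array([516.5,387,60])+d,o))
for t in(-.1,.1): # tilt about headset x through grip
  rot=R.from_rotvec(np.array([.985,-.17,0])*t).as_matrix();g=np.array([512,362.5,171.])
  print(t,pix(rot@(np.array([419.5,396,62])-g)+g+d,o))
im=cv2.imread('pics/w6.png').max(2)
m=((im<95)*255).astype('uint8');m[275:]=0
n,l,st,c=cv2.connectedComponentsWithStats(m);k=l[232,322] or l[200,322];k=[i for i in range(1,n) if st[i,0]==187 and st[i,1]==198][0]
ys,xs=np.where(l==k);print([(x,ys[xs==x].min(),ys[xs==x].max()) for x in range(187,210,2)]);print(ys.min(),[ (xs[ys==v].min(),xs[ys==v].max()) for v in range(198,274,8)])
"
```

```text
pred tip [195.7519616  215.63475903] pred cup end [323.73622397 205.81106858] [324.34600838 204.00245012]
-0.1 [197.48079156 229.16450908]
0.1 [193.63658019 202.27999395]
[(187, np.int64(212), np.int64(217)), (189, np.int64(209), np.int64(220)), (191, np.int64(208), np.int64(222)), (193, np.int64(207), np.int64(222)), (195, np.int64(207), np.int64(222)), (197, np.int64(207), np.int64(222)), (199, np.int64(208), np.int64(221)), (201, np.int64(210), np.int64(219)), (203, np.int64(210), np.int64(215)), (205, np.int64(209), np.int64(214)), (207, np.int64(209), np.int64(213)), (209, np.int64(208), np.int64(213))]
198 [(np.int64(245), np.int64(266)), (np.int64(215), np.int64(352)), (np.int64(187), np.int64(359)), (np.int64(191), np.int64(358)), (np.int64(289), np.int64(356)), (np.int64(289), np.int64(356)), (np.int64(292), np.int64(351)), (np.int64(301), np.int64(343)), (np.int64(301), np.int64(343)), (np.int64(300), np.int64(343))]
```

The boom tip is where a level headset would put it, so the headset hangs without tilt in the grip. Next I raise it and carry it to above the stand.

```bash
python3 -c "
from h import *
go(505.2,-315.4,310,-0.275)"
```

```text
delta [-669.5  108.1  -36.5] turn 0.105 | t 8.2 [511.8 362.8 273.8] yaw -0.17 tilt [ 0.001  0.    -1.   ]
```

>>> drive_tool:
  deltas: [0,0,-10,0,0,0,-25,0,-10,2,-36,0,-35,6,-36,0.01,-65,11,-36,0.02,-95,16,-36,0.02,-125,20,-36,0.03,-155,25,-36,0.03,-185,30,-36,0.04,-215,35,-36,0.04,-245,40,-36,0.05,-275,45,-36,0.05]

```text
time_s: 9.2
tcp_pos: [509.1, 81.8, 309.9]
tcp_rot: [2.453, 1.963, -0.0]
wrist_force: [0.7, -0.9, -2.0]
width: 0.249
grip_force: 30.0
```

>>> drive_tool:
  deltas: [-30,5,0,0,-60,9,0,0.01,-90,13,0,0.01,-120,17,0,0.02,-150,21,0,0.02,-180,25,0,0.03,-210,29,0,0.03,-240,33,0,0.04,-270,37,0,0.04,-300,41,0,0.05,-325,44,0,0.055,-340,45,0,0.055]

```text
time_s: 10.2
tcp_pos: [477.6, -261.5, 309.4]
tcp_rot: [-2.509, -1.891, 0.001]
wrist_force: [0.1, -0.6, -1.6]
width: 0.249
grip_force: 30.0
```

```bash
python3 -c "
from h import *
go(505.2,-315.4,310,-0.275);o=readout.get_obs();print(o['q'],o['width'])"
```

```text
delta [-44.2  41.4  -0.6] turn -0.004 | t 10.2 [ 477.6 -261.5  309.4] yaw -0.279 tilt [-0.001 -0.    -1.   ]
[ 0.68183808  0.09755996 -0.28652225  1.50301434  0.02824994  1.54563268
  0.11671103] 0.24930049273954727
```

>>> drive_tool:
  deltas: [-15,14,0,0,-30,28,0,0,-44,41.4,0,0,-44,41.4,0,0,-44,41.4,0,0,-44,41.4,0,0]

```text
time_s: 10.7
tcp_pos: [506.8, -310.8, 309.6]
tcp_rot: [-2.504, -1.896, -0.0]
wrist_force: [-0.0, 0.8, -1.6]
width: 0.247
grip_force: 30.0
```

```bash
python3 -c "
from h import *
go(505.2,-315.4,157.5,-0.275)
o=readout.get_obs();im=imaging.snapshot('wrist');cv2.imwrite('pics/w7.png',im)
t=imaging.snapshot('top');s=imaging.snapshot('side');cv2.imwrite('pics/t7.png',t);cv2.imwrite('pics/s7.png',s)
print(pix([496,-348,210],o),pix([505,-315,210],o))
p=np.array([496,-348,210]);print('side roller',proj('side',p),'top',proj('top',p))
Y=np.array([.2715,.9624,0]);c=o['tcp_pos']+[0,0,54.2]-54*Y
print('crown',c,proj('side',c),proj('top',c), 'bal',proj('side',c+22*Y),proj('top',c+22*Y))
a=cv2.resize(t[170:270,380:480],(400,400),interpolation=cv2.INTER_CUBIC);b=cv2.resize(s[110:230,320:440],(400,400),interpolation=cv2.INTER_CUBIC)
cv2.imwrite('pics/c7.png',cv2.convertScaleAbs(np.hstack([a,b]),alpha=1.5,beta=10))
"
```

```text
delta [ -5.   -0.2 152.1] turn 0.0 | t 10.7 [ 506.8 -310.8  309.6] yaw -0.275 tilt [-0.     0.001 -1.   ]
[323.26503348 268.04501568] [322.93010316 229.90796529]
side roller [373.8460632  163.49702313] top [428.96088827 229.72847099]
crown [ 492.1645474  -362.75966998  363.79768141] [380.3271695  125.30588802] [446.24200435 218.0235291 ] bal [375.71201343 128.14534229] [438.18410702 216.06011507]
```

View pics/c7.png

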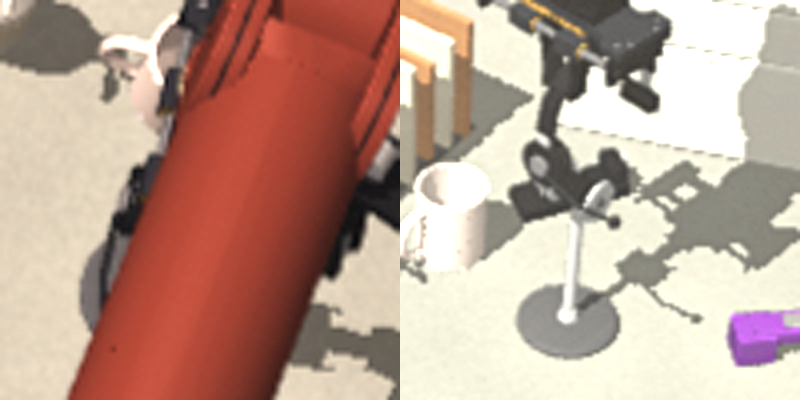

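The side view shows the headset upright over the stand, cup and boom forward, with the roller between its legs. I'm checking the settled pose before lowering.

```bash
python3 -c "
from h import *
go(505.4,-315.4,157.5,-0.275)
o=readout.get_obs();print(o['wrist_force'])
im=cv2.imread('pics/w7.png');o['tcp_pos']=np.array([506.8,-310.8,309.6])
X=np.array([.9624,-.2715,0])
for s in(-25,25):
  for z in (194,218): print(s,z,pix(np.array([496,-348,z])+s*X,o))
g=im.max(2)
for v in range(235,276,5):print(v,g[v,262:392:4])
"
```

```text
delta [ -5.2  -0.4 152.5] turn 0.001 | t 10.85 [ 507.1 -310.5  310. ] yaw -0.274 tilt [ 0. -0. -1.]
[ 0.15911146 -0.19585005 -1.23247003]
-25 194 [295.51731385 261.33206702]
-25 218 [293.57986181 271.37398161]
25 194 [350.73813287 261.36153238]
25 218 [352.75580128 271.4035172 ]
235 [222 223 223 216 219 218 217  61  61  58  51  57  58  57  53  57  56  56
  56  59  51  61  64  65 166 219 224 221 220 221 222 218 219]
240 [220 219 224 219 220 223 223  54  61  63  56  51  56  57  52  53  55  56
  56  54  58  66  67  61 205 221 219 224 222 221 221 226 222]
245 [220 220 224 224 221 223 223 160  61  59  54  56  56  52  50  53  54  52
  56  54  56  65  62  91 222 223 223 222 220 220 222 219 220]
250 [220 222 221 220 223 222 219 234 156  54  50  57  58  57  61  60  59  60
  59  59  57  51 142 219 220 216 221 219 222 221 222 210 224]
255 [219 221 219 221 222 223 220 236 236  47  58  61  62  64  63  59  63  57
  61  62  61  57 187 231 220 220 220 219 215 222 221 215 217]
260 [220 224 223 217 222 223 219 231 255  52  55  57  61  57  59  60  58  58
  61  60  57  56 246 239 217 218 217 218 220 218 219 220 221]
265 [222 223 219 222 219 218 219 226 255  51  57  61  61  59  59  61  60  55
  58  63  57  52 238 245 220 220 219 221 221 218 220 213 221]
270 [220 218 226 218 219 223 216 223 254  58  57  56  57  58  58  56  56  61
  61  63  61  53 225 241 217 218 220 219 221 212 214 223 219]
275 [215 221 224 222 222 222 221 212 248  55  57  60  53  55  60  60  57  60
  62  60  63  53 205 234 222 218 218 220 215 221 212 221 220]
```

Both flanges appear at the predicted pixels (u≈294 and 352), with the band centred between them. I'll shift 5 mm and lower.

>>> drive_tool:
  deltas: [-5.2,0,5,0,-5.2,0,18,0,-5.2,0,33,0,-5.2,0,48,0,-5.2,0,63,0,-5.2,0,78,0,-5.2,0,93,0,-5.2,0,108,0,-5.2,0,120,0,-5.2,0,130,0,-5.2,0,135,0,-5.2,0,135,0]

```text
time_s: 11.85
tcp_pos: [505.3, -316.1, 173.4]
tcp_rot: [-2.504, -1.895, 0.001]
wrist_force: [-0.1, -0.1, -1.3]
width: 0.246
grip_force: 30.0
```

>>> drive_tool:
  deltas: [0,0,2,0,0,0,4,0,0,0,6,0,0,0,8,0,0,0,10,0,0,0,10,0,0,0,10,0]

```text
time_s: 12.43
tcp_pos: [505.8, -316.3, 164.5]
tcp_rot: [-2.505, -1.896, 0.0]
wrist_force: [0.1, 0.5, -2.5]
width: 0.243
grip_force: 30.0
```

```bash
python3 -c "
from h import *
go(505.4,-315.4,157.5,-0.275);print(readout.get_obs()['wrist_force'])"
```

```text
delta [ 0.7 -0.6  7. ] turn -0.0 | t 12.4333 [ 505.8 -316.3  164.5] yaw -0.275 tilt [-0.  0. -1.]
[ 0.10845048  0.45006224 -2.53320006]
```

>>> drive_tool:
  deltas: [0.7,0,1,0,0.7,0,2,0,0.7,0,3,0,0.7,0,4,0,0.7,0,4,0,0.7,0,4,0]

```text
time_s: 12.93
tcp_pos: [506.0, -315.6, 160.5]
tcp_rot: [-2.505, -1.896, -0.0]
wrist_force: [0.5, 0.3, -0.7]
width: 0.251
grip_force: 30.0
```

>>> drive_tool:
  deltas: [0,0,1,0,0,0,2,0,0,0,2,0,0,0,2,0]

```text
time_s: 13.27
tcp_pos: [506.0, -315.6, 158.5]
tcp_rot: [-2.505, -1.896, 0.0]
wrist_force: [-0.1, -0.4, -1.2]
width: 0.246
grip_force: 30.0
```

>>> drive_tool:
  deltas: [0,0,1,0,0,0,1,0,0,0,1,0]

```text
time_s: 13.52
tcp_pos: [506.0, -315.6, 157.5]
tcp_rot: [-2.505, -1.896, 0.0]
wrist_force: [0.3, 0.6, -1.2]
width: 0.248
grip_force: 30.0
```

>>> drive_tool:
  deltas: [0,0,1,0,0,0,1,0,0,0,1,0]

```text
time_s: 13.77
tcp_pos: [506.0, -315.6, 156.5]
tcp_rot: [-2.505, -1.896, 0.0]
wrist_force: [0.3, 0.1, -1.3]
width: 0.245
grip_force: 30.0
```

>>> drive_tool:
  deltas: [0,0,1,0,0,0,1,0,0,0,1,0]

```text
time_s: 14.02
tcp_pos: [505.9, -315.6, 155.4]
tcp_rot: [-2.505, -1.896, 0.0]
wrist_force: [-1.5, 0.4, -1.6]
width: 0.249
grip_force: 30.0
```

>>> drive_tool:
  deltas: [0,0,1,0,0,0,1,0,0,0,1,0]

```text
time_s: 14.27
tcp_pos: [506.0, -315.6, 154.5]
tcp_rot: [-2.505, -1.896, 0.0]
wrist_force: [-0.2, 0.2, -1.9]
width: 0.249
grip_force: 30.0
```

>>> drive_tool:
  deltas: [0,0,1,0,0,0,1,0,0,0,1,0]

```text
time_s: 14.52
tcp_pos: [506.1, -315.7, 153.9]
tcp_rot: [2.505, 1.896, 0.0]
wrist_force: [-2.1, 1.3, 2.0]
width: 0.249
grip_force: 30.0
```

```bash
python3 -c "
from h import *
f=[];
o=readout.get_obs();im=imaging.snapshot('wrist');cv2.imwrite('pics/w8.png',im)
print(o['tcp_pos'],o['wrist_force'],o['wrist_torque'],readout.get_obs()['wrist_force'])
d=o['tcp_pos']-np.array([511.9,362.7,125.8])
Rz=R.from_rotvec([0,0,-.105]).as_matrix();T=o['tcp_pos']
print('tip pred',pix(Rz@(np.array([419.5,396,62])-[511.9,362.7,125.8])+T,o))
g=im.max(2);m=((g<95)*255).astype('uint8');m[260:]=0
n,l,st,c=cv2.connectedComponentsWithStats(m)
for k in range(1,n):
  if st[k,4]>800:print(st[k],c[k])
# side: cup etc
s=imaging.snapshot('side');cv2.imwrite('pics/s8.png',s)
"
```

```text
[ 506.11698058 -315.71147931  153.93767096] [-2.13072509  1.26650598  2.04126351] [0.03220781 0.11806946 0.01202306] [-1.81627404  0.16429832  2.76618041]
tip pred [195.67808528 215.45700219]
[ 187  199  175   61 4333] [304.18647588 227.72467113]
```

The band landed on the roller at TCP z≈154, with the force changing sign. I'll ease off a little, then release in small steps.

>>> drive_tool:
  deltas: [0,0,-0.4,0,0,0,-0.4,0,0,0,-0.4,0]

```text
time_s: 14.87
tcp_pos: [506.1, -315.7, 154.0]
tcp_rot: [2.505, 1.896, 0.0]
wrist_force: [-0.0, 0.3, 1.5]
width: 0.246
grip_force: 30.0
```

>>> drive_tool:
  deltas: [0,0,0,0,0,0,0,0,0,0,0,0]
  gripper: 0.74

```text
time_s: 15.12
tcp_pos: [506.0, -315.5, 153.7]
tcp_rot: [-2.505, -1.896, 0.0]
wrist_force: [-0.2, -0.8, 0.2]
width: 0.263
grip_force: 0.0
```

>>> drive_tool:
  deltas: [0,0,0,0,0,0,0,0,0,0,0,0]
  gripper: 0.7

```text
time_s: 15.37
tcp_pos: [505.8, -315.5, 153.8]
tcp_rot: [-2.505, -1.896, 0.0]
wrist_force: [-1.4, 0.7, 0.9]
width: 0.296
grip_force: 0.5
```

```bash
cat > cmp.py <<'E'
from h import *
o=readout.get_obs();im=imaging.snapshot('wrist')
print(np.round(o['tcp_pos'],1),o['wrist_force'],o['width'],o['grip_force'])
g=im.max(2);m=((g<95)*255).astype('uint8');m[260:]=0
n,l,st,c=cv2.connectedComponentsWithStats(m)
for k in range(1,n):
  if st[k,4]>800 and 150<c[k][0]<450:
    ys,xs=np.where(l==k);print(st[k],c[k],'tip',ys[xs<202].mean())
E
python3 cmp.py
```

```text
[ 505.8 -315.5  153.8] [-1.41607949  0.7239484   0.9349112 ] 0.29616663667232235 0.46013491446501575
[ 188  198  174   62 4328] [304.93992606 227.64186691] tip 215.41919191919192
```

>>> drive_tool:
  deltas: [0,0,0,0,0,0,0,0,0,0,0,0,0,0,0,0,0,0,0,0]
  gripper: 0.5

```text
time_s: 15.83
tcp_pos: [498.5, -313.5, 153.5]
tcp_rot: [-2.497, -1.886, 0.013]
wrist_force: [-35.0, 15.3, 21.6]
width: 0.483
grip_force: 19.0
```

```bash
python3 cmp.py
```

```text
[ 498.5 -313.5  153.5] [-34.9980123   15.30395528  21.57296836] 0.48278133295240466 19.016350619494915
[ 199  199  176   61 4340] [316.50829493 227.69308756] tip 215.16666666666666
```

The opening finger is pressing on a flange. I'll close back to a small gap and go straight up instead.

>>> drive_tool:
  deltas: [0,0,0,0,0,0,0,0,0,0,0,0,0,0,0,0]
  gripper: 0.69

```text
time_s: 16.22
tcp_pos: [504.4, -315.0, 153.8]
tcp_rot: [-2.503, -1.894, 0.002]
wrist_force: [-3.9, 2.1, 2.0]
width: 0.332
grip_force: 2.7
```

```bash
python3 cmp.py
```

```text
[ 504.4 -315.   153.8] [-3.86279026  2.08486703  1.96821039] 0.33160365380333634 2.7434412867296487
[ 190  199  175   61 4335] [307.54048443 227.81730104] tip 215.5421686746988
```

>>> drive_tool:
  deltas: [0,-0.7,0,0,0,-0.7,0,0,0,-0.7,0,0]
  gripper: 0.705

```text
time_s: 16.52
tcp_pos: [505.7, -315.5, 154.1]
tcp_rot: [2.504, 1.896, 0.001]
wrist_force: [-0.4, -0.3, 0.2]
width: 0.297
grip_force: 0.0
```

```bash
python3 cmp.py
```

```text
[ 505.7 -315.5  154.1] [-0.39392221 -0.30757046  0.15832535] 0.29699551616460257 0.0
[ 188  199  175   61 4326] [305.11026352 227.62066574] tip 215.205
```

Free of contact. Now slowly up.

>>> drive_tool:
  deltas: [0,0,-2,0,0,0,-4,0,0,0,-7,0,0,0,-10,0,0,0,-14,0,0,0,-18,0,0,0,-18,0]

```text
time_s: 17.15
tcp_pos: [505.8, -315.7, 173.1]
tcp_rot: [2.504, 1.895, 0.001]
wrist_force: [-0.1, 0.2, -0.2]
width: 0.295
grip_force: 0.0
```

```bash
python3 cmp.py
```

```text
[ 505.8 -315.7  173.1] [-0.1306875   0.20773512 -0.1999247 ] 0.2950670431250261 0.0
[ 196  193  163   67 4283] [307.48213869 224.17791268] tip 209.5
```

>>> drive_tool:
  deltas: [0,0,-10,0,0,0,-30,0,0,0,-55,0,0,0,-90,0,0,0,-125,0,0,0,-140,0,0,0,-140,0]

```text
time_s: 17.78
tcp_pos: [506.8, -316.0, 317.3]
tcp_rot: [2.5, 1.892, 0.004]
wrist_force: [0.5, -0.2, 0.3]
width: 0.296
grip_force: 0.0
```

```bash
python3 -c "
from h import *
o=readout.get_obs();im=imaging.snapshot('wrist');cv2.imwrite('pics/w9.png',im)
Y=np.array([.2715,.9624,0]);X=np.array([.9624,-.2715,0]);B=np.array([496,-348,210])+2*Y;C=B-22*Y+[0,0,1.7]
print('pred tip',pix(C-103*X+ 70*Y-[0,0,118],o),'crown',pix(C+[0,0,7],o),o['tcp_pos'])
g=im.max(2);m=((g<95)*255).astype('uint8');m[270:]=0
n,l,st,c=cv2.connectedComponentsWithStats(m)
for k in range(1,n):
  if st[k,4]>500:
    print(st[k],c[k])
go(450,10,310,-0.2)
"
```

```text
pred tip [232.23776326 183.6044307 ] crown [320.85020144 283.98254935] [ 506.79518893 -316.03785959  317.31009009]
[ 175    0   39   41 1383] [193.96601591  19.00144613]
[ 279    0  158   25 2036] [340.41846758   7.89390963]
[   0   26   57  152 2892] [ 15.47890733 122.26659751]
[ 234  170  112  100 4299] [315.6559665  221.33891603]
delta [ 298.2 -142.5    3.8] turn -0.075 | t 17.8333 [ 506.2 -315.7  314.6] yaw -0.275 tilt [ 0.003 -0.002 -1.   ]
```

>>> drive_tool:
  deltas: [35,-17,4,0,70,-33,4,-0.01,105,-50,4,-0.02,140,-67,4,-0.03,175,-84,4,-0.04,210,-100,4,-0.05,245,-117,4,-0.06,280,-134,4,-0.07,298,-142,4,-0.075,298,-142,4,-0.075,298,-142,4,-0.075]
  gripper: 0

```text
time_s: 18.75
tcp_pos: [449.0, 10.7, 307.4]
tcp_rot: [-2.43, -1.991, 0.002]
wrist_force: [0.2, -0.9, 0.4]
width: 0.978
grip_force: 0.0
```

```bash
python3 - <<'E'
from h import *
o=readout.get_obs();im=imaging.snapshot('wrist');cv2.imwrite('pics/w10.png',im)
print(o['tcp_pos'],o['q'],o['width'])
g=im.max(2).copy()
m=((g<100)*255).astype('uint8')
e=pix([433,105,43],o);mo=pix([403,-42,43],o);print('pred',e,mo)
n,l,st,c=cv2.connectedComponentsWithStats(m)
for k in range(1,n):
  if st[k,4]>500:print(st[k],c[k])
for v in range(int(e[1])-25,int(mo[1])+30,8):print(v,g[v,int(e[0])-40:int(e[0])+46:4])
E
```

```text
[448.99911421  10.66571501 307.35597805] [ 0.45897426 -0.10201373 -0.52503014  1.69211404 -0.05058242  1.53888834
 -0.25991779] 0.9779318815412122
pred [295.62907434 119.70266446] [296.85311766 236.58258152]
[419   0  44  35 950] [439.25894737  14.08842105]
[  373    73   158   177 20961] [449.26248748 150.98053528]
[ 281   99   36  152 3046] [298.59520683 175.98719632]
[ 564  104   26  143 1278] [578.33098592 170.04303599]
[    0   174   640   306 84634] [298.65888414 396.00184323]
[ 176  278   62   50 1782] [214.28956229 307.16498316]
[ 408  278   62   50 1778] [430.27727784 307.13048369]
94 [240 236 233 235 239 233 232 234 233 230 230 232 227 233 231 230 230 232
 235 232 231 231]
102 [233 234 232 234 238 231 233 234 158  51  57  65  56  56 215 232 233 231
 230 234 229 230]
110 [236 234 232 239 232 231 232  59  67  64  63  67  70  62  52  92 237 227
 235 229 233 229]
118 [233 231 233 232 235 239 233  51  60  61  63  67  64  64  56  47 232 237
 233 235 230 231]
126 [234 237 235 233 230 235 235 114  60  64  66  63  64  67  50 131 232 235
 233 238 228 231]
134 [231 233 234 230 236 236
[... 886 characters left out ...]
2  93 234 235 232
 238 237 237 233]
214 [236 234 232 234 231 233 230 160  74  72  72  72  74  71  66 100 235 235
 231 237 232 233]
222 [233 234 231 236 233 235 234  71  71  74  76  78  73  73  71 101 235 235
 236 235 233 233]
230 [233 233 232 239 233 235 235  73  73  74  76  76  73  76  72  97 235 233
 233 233 233 229]
238 [239 234 236 239 235 239 236  72  78  71  76  75  74  75  75 108 235 235
 233 232 235 230]
246 [238 239 239 236 237 234 236  72  77  73  77  73  76  71  75 125 232 234
 232 231 235 235]
254 [237 237 235 236 236 238 234 230 130 135 137 141 139 137 134 223 229 231
 235 234 234 235]
262 [235 235 237 236 235 236 236 236 239 238 237 236 236 234 236 234 234 232
 237 233 234 236]
```

```bash
cat > ph.py <<'E'
from h import *
o={'tcp_pos':np.array([448.99911421,10.66571501,307.35597805]),'tcp_rot':np.array([-2.43,-1.991,.002])}
im=cv2.imread('pics/w10.png');g=im.max(2)
m=((g<100)*255).astype('uint8')
W=lambda u,v,z:onz('wrist',u,v,z,o)[:2]
# handset
n,l,st,c=cv2.connectedComponentsWithStats(m)
def comp(x,y,w,h): return (l==[k for k in range(1,n) if st[k,0]==x and st[k,1]==y][0]).astype('uint8')
hm=comp(281,99,36,152)
rows=lambda a,b:np.mean([(np.where(hm[v])[0].min()+np.where(hm[v])[0].max())/2 for v in range(a,b)])
ue,um,ub=rows(108,128),rows(222,246),rows(145,205);print('cols',ue,ub,um)
ear_end=W(ue,99,25);print('ear end',ear_end,'mouth end',W(um,250.5,35),W(um,250.5,43))
a,b,mid=W(ue,118,35),W(um,234,35),W(ub,175,45);print('ear~',a,'mouth~',b,'mid',mid)
# phone
pm=comp(373,73,158,177);cs,_=cv2.findContours(pm,cv2.RETR_EXTERNAL,cv2.CHAIN_APPROX_NONE)
hull=cv2.convexHull(max(cs,key=len));ap=cv2.approxPolyDP(hull,3,True)[:,0];print(ap.tolist())
for p in ap:print(p,W(*p,0),W(*p,38),W(*p,78))
f=cv2.GaussianBlur(g,(3,3),0)
for v in range(76,160,5):print(v,f[v,372:534:4])
E
python3 ph.py
```

```text
cols 298.55 298.0 298.0625
ear end [440.85173703 131.10877576] mouth end [399.25959659 -63.71453158] [400.3636019  -61.10758776]
ear~ [436.4723495  106.56800601] mouth~ [404.26390604 -41.13894166] mid [421.76608068  36.71815018]
[[522, 75], [530, 147], [528, 235], [390, 249], [384, 231], [373, 96], [375, 76]]
[522  75] [769.24998964 124.34210176] [746.34548005 121.74574234] [722.23546996 119.01273242]
[530 147] [766.29553877  15.32275812] [743.61290467  20.91361225] [719.73644772  26.79872186]
[528 235] [ 753.03211414 -122.75369734] [ 731.3455463  -106.79347766] [708.51758016 -89.99324641]
[390 249] [525.68688791 -99.25863827] [521.07365637 -85.06286753] [516.21762316 -70.11995096]
[384 231] [520.99712664 -70.55294294] [516.73609018 -58.51293328] [512.25078865 -45.8392389 ]
[373  96] [538.38054388 118.52499657] [532.81403497 116.36549432] [526.95455191 114.09233406]
[375  76] [546.42679129 145.29915431] [540.25601947 141.128947  ] [533.76047019 136.73925508]
76 [229  88  75  75  72  68  68  68  65  65  64  64  65  65  64  65  66  63
  62  64  63  63  62  63  62  65  64  62  62  62  6
[... 2091 characters left out ...]
 64 210 238]
141 [234 124  47  67  65  65  64  66  62  62  63  62  61  60  61  59  59  58
  58  57  58  55  57  57  56  56  58  56  58  57  59  58  58  60  61  63
  62  64  64 205 235]
146 [238 131  47  65  65  65  64  63  64  64  62  63  61  60  59  58  57  59
  58  57  55  56  57  57  57  58  57  58  58  58  57  59  51  58  59  58
  60  62  62  80 227]
151 [235 146  50  66  67  66  65  65  65  63  64  62  60  60  58  57  59  58
  57  56  55  57  56  57  56  57  57  57  57  58  56  44  46  57  57  60
  59  63  62  65 202]
156 [235 163  57  67  66  66  66  64  63  60  60  61  60  59  60  58  58  58
  58  57  57  56  55  57  58  57  57  57  57  57  51  44  46  57  57  59
  60  61  63  65 183]
```

```bash
cat >> ph.py <<'E'
E
python3 - <<'E'
import re
src=open('ph.py').read().split('# phone')[0]
exec(src)
g3=cv2.GaussianBlur(g,(1,1),0)
for (x0,x1) in((380,415),(494,520)):
    s=(g[96:122,x0:x1]>76).astype(float);ys,xs=np.nonzero(s)
    u,v=xs.mean()+x0,ys.mean()+96;ub=(xs.min()+xs.max())/2+x0;vb=(ys.min()+ys.max())/2+96;print(u,v,W(u,v,28),'box',ub,vb,W(ub,vb,28))
# well edges (deck z=38 / floor)
for n,u,v in(('F top',398,89),('F right',420,108),('R top',508,85),('R left',490,90)):print(n,W(u,v,38),W(u,v,28))
print('pred wells px',pix([716.2,80.5,28],o),pix([564.8,94.1,28],o))
from h import go
go(422.5,38.5,200,-0.21)
E
```

```text
cols 298.55 298.0 298.0625
ear end [440.85173703 131.10877576] mouth end [399.25959659 -63.71453158] [400.3636019  -61.10758776]
ear~ [436.4723495  106.56800601] mouth~ [404.26390604 -41.13894166] mid [421.76608068  36.71815018]
397.8198757763975 108.527950310559 [562.99764251  95.83424067] box 398.0 108.5 [563.23822685  95.83431463]
506.1286307053942 105.41908713692946 [718.22057039  81.62904643] box 506.0 105.5 [717.9944403   81.53536221]
F top [565.85690419 120.29226807] [568.02781825 120.94446345]
F right [589.64977773  92.19340006] [592.32908586  92.24519306]
R top [720.90337226 109.30611351] [726.38724072 109.7235623 ]
R left [691.77141506 104.67530527] [696.6328066  104.99380529]
pred wells px [505.00812336 106.35164003] [399.41053065 109.63234037]
delta [ 23.3 -31.9 107.3] turn 0.01 | t 18.8 [449.2   9.3 307.3] yaw -0.2 tilt [-0.001 -0.    -1.   ]
```

Handset and wells are measured (well marks 155.6 mm apart, handset 198 mm long). I'll go down astride the grip bar and find the true fingertip height by contact, step by step.

```bash
python3 -c "
from h import *
go(420.5,35,150,-0.212)"
```

```text
delta [ 19.5 -33.1 157.3] turn 0.012 | t 18.8 [449.2   9.3 307.3] yaw -0.2 tilt [-0.001 -0.    -1.   ]
```

>>> drive_tool:
  deltas: [10,-16,20,0.012,19.5,-33,50,0.012,19.5,-33,85,0.012,19.5,-33,120,0.012,19.5,-33,157,0.012,19.5,-33,190,0.012,19.5,-33,220,0.012,19.5,-33,235,0.012,19.5,-33,235,0.012,19.5,-33,235,0.012,19.5,-33,235,0.012]

```text
time_s: 19.72
tcp_pos: [422.0, 35.0, 74.0]
tcp_rot: [2.445, 1.972, 0.001]
wrist_force: [-0.2, 1.0, 0.0]
width: 1.002
grip_force: 0.0
```

```bash
python3 -c "
from h import *
go(420.5,35,30,-0.212);o=readout.get_obs();print(o['wrist_force'],o['q'])
print(pix([420.5,35,45],o))
im=imaging.snapshot('wrist');cv2.imwrite('pics/w11.png',im);g=im.max(2)
for v in range(150,300,15):print(v,g[v,180:460:8])
"
```

```text
delta [-0.4 -1.5 44. ] turn -0.001 | t 19.7167 [422.  35.  74.] yaw -0.213 tilt [ 0.001  0.    -1.   ]
[-0.21865952  1.00178889  0.01547925] [ 0.42269569 -0.00538436 -0.59979859  2.09856032 -0.00360087  1.04647314
 -0.38868097]
[321.61292084 253.46899432]
150 [231 236 236 236 233 238 238 241 238 238 235 233 238 235  45  64  68  64
  69  68  68  56 229 238 235 241 229 233 234 237 235 233 240 239 130]
165 [234 236 234 236 237 230 233 233 236 235 233 239 241 235 126  68  65  68
  69  67  71  61 234 239 236 240 234 241 233 237 234 236 234 240 163]
180 [235 235 233 234 237 234 233 234 237 233 232 239 239 238 182  68  72  70
  72  68  70  58 239 236 240 234 234 233 236 237 229 234 237 238 230]
195 [234 232 235 234 239 235 235 232 235 238 235 238 238 236 238  67 209 207
 204 208 139  65 238 239 235 240 239 235 235 241 243 239 237 238 234]
210 [232 233 235 235 233 228 238 235 231 234 235 241 240 236 232  70 209 208
 205 208 129  69 239 237 242 236 235 237 240 241 236 238 236 236 236]
225 [234 235 237 234 234 235 239 231 237 236 240 231 234 237 235  72 209 208
 206 209 116  68 237 232 237 236 236 237 239 234 238 236 234 235 235]
240 [234 236 234 229 236 235 235 233 234 233 232 236 234 237 234  71 204 206
 208 208 111  74 240 239 234 237 240 237 236 241 237 234 234 238 236]
255 [234 232 237 237 234 233 231 232 233 234 233 236 238 240 239  71 207 206
 204 208  95  81 241 239 242 237 235 237 238 237 236 235 234 238 235]
270 [237 231 236 232 236 232 226 233 236 235 236 232 238 233 236  70 207 206
 206 203  93 101 238 236 239 237 238 233 236 237 233 239 237 234 238]
285 [238 237 231 237  55  61  73 237 236 231 236 233 235 233 234  72 203 205
 202 206  88 119 238 235 234 237 236 234 238 140  74  63 207 233 237]
```

>>> drive_tool:
  deltas: [0,-1.5,10,0,0,-1.5,22,0,0,-1.5,34,0,0,-1.5,44,0,0,-1.5,44,0,0,-1.5,44,0]

```text
time_s: 20.27
tcp_pos: [419.5, 36.0, 28.8]
tcp_rot: [-2.443, -1.974, 0.001]
wrist_force: [-0.2, 0.2, 0.3]
width: 1.001
grip_force: 0.0
```

>>> drive_tool:
  deltas: [0,0,3,0,0,0,6,0,0,0,9,0,0,0,12,0,0,0,12,0]

```text
time_s: 20.68
tcp_pos: [419.4, 35.9, 16.5]
tcp_rot: [-2.444, -1.974, 0.001]
wrist_force: [0.2, -0.5, -0.5]
width: 1.0
grip_force: 0.0
```

>>> drive_tool:
  deltas: [0,0,3,0,0,0,6,0,0,0,9,0,0,0,12,0,0,0,12,0,0,0,12,0]

```text
time_s: 21.18
tcp_pos: [419.5, 36.0, 4.8]
tcp_rot: [-2.444, -1.974, 0.0]
wrist_force: [-0.4, -0.4, 0.0]
width: 1.002
grip_force: 0.0
```

>>> drive_tool:
  deltas: [0,0,2,0,0,0,4,0,0,0,6,0,0,0,6,0]

```text
time_s: 21.52
tcp_pos: [419.4, 35.9, -1.4]
tcp_rot: [-2.444, -1.974, 0.001]
wrist_force: [0.2, 1.1, -0.1]
width: 1.0
grip_force: 0.0
```

No contact even at z=-1, so the fingertips really are higher than nominal when open. Closing here.

>>> drive_tool:
  deltas: [0,0,0,0,0,0,0,0,0,0,0,0,0,0,0,0,0,0,0,0,0,0,0,0,0,0,0,0]
  gripper: 1

```text
time_s: 22.1
tcp_pos: [419.7, 35.9, -1.0]
tcp_rot: [2.444, 1.974, 0.0]
wrist_force: [0.3, 0.2, -0.6]
width: 0.558
grip_force: 0.0
```

>>> drive_tool:
  deltas: [0,0,0,0,0,0,0,0,0,0,0,0,0,0,0,0]

```text
time_s: 22.43
tcp_pos: [419.9, 35.9, -0.9]
tcp_rot: [2.444, 1.974, 0.001]
wrist_force: [1.6, -0.2, 0.2]
width: 0.407
grip_force: 30.0
```

Handset gripped: 35.4 mm opening, 30 N. Lifting.

>>> drive_tool:
  deltas: [0,0,-4,0,0,0,-10,0,0,0,-18,0,0,0,-30,0,0,0,-45,0,0,0,-60,0,0,0,-75,0,0,0,-90,0,0,0,-105,0,0,0,-115,0,0,0,-115,0]

```text
time_s: 23.35
tcp_pos: [421.0, 36.1, 116.3]
tcp_rot: [2.442, 1.972, 0.004]
wrist_force: [0.2, 1.4, -1.9]
width: 0.409
grip_force: 30.0
```

```bash
python3 - <<'E'
from h import *
go(642,87.9,115,-1.662)
o=readout.get_obs();print(o['wrist_force'],o['width'])
im=imaging.snapshot('wrist');cv2.imwrite('pics/w12.png',im);g=im.max(2)
M=R.from_rotvec(o['tcp_rot']).as_matrix();T=np.array(o['tcp_pos'])
# handset frame: origin at TCP + (-1.4 tool x), bottom at TCP z+0.9 (tool z -0.9)
for n,x,h in(('ear end',98,20),('bar start',53,45),('cap mid',76,43)):print(n,pix(T+M@[x,0,-0.9-h],o))
c=[(v,*(lambda r:(r.min(),r.max()) if len(r) else ())(np.where(g[v,270:380]<100)[0]+270)) for v in range(90,270,8)]
print(c)
E
```

```text
delta [ 97.1 205.1   2.1] turn 1.45 | t 23.35 [421.   36.1 116.3] yaw -0.212 tilt [ 0.004 -0.    -1.   ]
[ 0.20110694  1.39746733 -1.85158743] 0.4091629815907904
ear end [324.32611802  90.11648515]
bar start [324.56152487 192.70549923]
cap mid [324.56913009 137.32977735]
[(90, np.int64(305), np.int64(337)), (98, np.int64(289), np.int64(352)), (106, np.int64(282), np.int64(362)), (114, np.int64(276), np.int64(367)), (122, np.int64(273), np.int64(371)), (130, np.int64(270), np.int64(372)), (138, np.int64(270), np.int64(373)), (146, np.int64(270), np.int64(372)), (154, np.int64(273), np.int64(370)), (162, np.int64(276), np.int64(367)), (170, np.int64(281), np.int64(362)), (178, np.int64(281), np.int64(362)), (186, np.int64(281), np.int64(362)), (194, np.int64(282), np.int64(362)), (202, np.int64(282), np.int64(361)), (210, np.int64(282), np.int64(361)), (218, np.int64(282), np.int64(361)), (226, np.int64(283), np.int64(361)), (234, np.int64(283), np.int64(361)), (242, np.int64(283), np.int64(360)), (250, np.int64(284), np.int64(360)), (258, np.int64(284), np.int64(360)), (266, np.int64(284), np.int64(360))]
```

>>> drive_tool:
  deltas: [5,10,2,0.05,12,25,2,0.16,22,46,2,0.28,32,68,2,0.4,42,89,2,0.52,52,110,2,0.64,62,132,2,0.76,72,153,2,0.88,82,174,2,1.0,90,191,2,1.12,95,201,2,1.24,97.1,205,2,1.35]

```text
time_s: 24.4
tcp_pos: [641.1, 88.3, 109.8]
tcp_rot: [-3.141, -0.005, 0.004]
wrist_force: [-1.1, -0.8, -2.1]
width: 0.406
grip_force: 30.0
```

```bash
python3 -c "
from h import *
go(642,87.3,115,-1.662);print(readout.get_obs()['q'])"
```

```text
delta [ 0.9  1.  -5.2] turn 0.094 | t 24.4 [641.1  88.3 109.8] yaw -1.568 tilt [-0.002  0.001 -1.   ]
[ 0.14904088  0.41748638 -0.46282534  1.54374968  0.19213723  1.22805214
 -1.91227172]
```

>>> drive_tool:
  deltas: [0.9,1,0,0.1,0.9,1,10,0.1,0.9,1,25,0.1,0.9,1,40,0.1,0.9,1,52,0.1,0.9,1,60,0.1,0.9,1,60,0.1,0.9,1,60,0.1,0.9,1,60,0.1]

```text
time_s: 25.15
tcp_pos: [641.9, 86.9, 52.6]
tcp_rot: [-3.138, 0.142, -0.001]
wrist_force: [-0.4, 0.1, -1.6]
width: 0.411
grip_force: 30.0
```

```bash
python3 - <<'E'
from h import *
go(642,87.3,45,-1.662)
o=readout.get_obs()
im=imaging.snapshot('wrist');cv2.imwrite('pics/w13.png',im);g=im.max(2)
t=imaging.snapshot('top');cv2.imwrite('pics/t13.png',t);cv2.imwrite('pics/s13.png',imaging.snapshot('side'))
print('phone RL corner',pix([746.3,121.7,38],o),'well rear corners',[np.round(pix([716.2+a*27*.996+b*26*.09,80.7-a*27*.09+b*26*.996,38],o)).tolist() for a in(-1,1) for b in(-1,1)])
for v in range(20,150,8):print(v,g[v,230:420:6])
E
```

```text
delta [ 0.1 -0.4  7.6] turn 0.001 | t 25.15 [641.9  86.9  52.6] yaw -1.661 tilt [ 0.001  0.    -1.   ]
phone RL corner [244.3796142  92.4430209] well rear corners [[366.0, 183.0], [276.0, 183.0], [367.0, 90.0], [275.0, 90.0]]
20 [235 237 236 239 237 234 239 238 237 235 243 241 240 245 239 239 239 239
 244 239 239 237 243 241 242 242 242 241 242 238 243 242]
28 [234 242 240 237 235 243 239 236 239 237 234 239 242 241 238 237 238 239
 244 240 242 240 241 241 243 241 243 237 240 239 241 245]
36 [237 239 241 233 234 239 239 240 237 237 240 242 235 237 241 241 242 239
 241 241 241 239 241 239 243 241 238 242 242 240 242 241]
44 [235 234 237 233 236 240 238 236 239 242 240 239 243 239 241 238 240 238
 236 240 240 237 240 241 236 241 238 242 242 238 243 244]
52 [235 237 236 239 235 240 238 234 236 242 240 237 239 240 244 240 238 243
 242 240 242 245 238 241 239 238 244 243 241 238 241 244]
60 [235 238 238 234 237 239 235 239 241 242 237 242 241 242 241 242 234 241
 241 239 244 241 243 243 240 239 240 242 241 240 241 244]
68 [238 238 239 240 239 239 236 240 239 240 243 243 238 242 242 241 23
[... 710 characters left out ...]
  65  66  66  66  63  46]
116 [242 238  66  71  66  69  67  46  56  60  66  70  70  66  67  62  66  67
  65  63  63  52  44  38  45  42  44  46  47  57  61  42]
124 [235 237  67  67  68  67  68  56  56  65  69  71  66  65  66  68  61  62
  64  64  64  64  48  36  44  35  39  43  47  41  41  40]
132 [239 239  71  73  70  70  66  58  62  73  72  69  67  65  66  62  63  61
  60  63  62  63  50  37  37  41  42  43  39  41  36  45]
140 [242 240  69  65  65  69  67  53  58  70  65  63  64  55  58  61  60  58
  59  56  56  55  55  31  35  40  35  39  40  42  35  41]
148 [235 242  69  72  70  70  66  55  58  65  71  68  69  66  69  65  61  59
  65  61  57  50  49  30  38  37  38  36  36  43  32  46]
```

The phone corner and rear-well edge sit about 3 px left of prediction, the same bias as the handset itself, so the alignment holds. Lowering into the wells.

>>> drive_tool:
  deltas: [0,-0.6,3,0,0,-0.6,6,0,0,-0.6,9,0,0,-0.6,12,0,0,-0.6,14,0,0,-0.6,16,0,0,-0.6,16,0]

```text
time_s: 25.88
tcp_pos: [641.2, 87.2, 35.3]
tcp_rot: [3.138, -0.143, -0.001]
wrist_force: [0.2, 0.1, -2.0]
width: 0.409
grip_force: 30.0
```

>>> drive_tool:
  deltas: [0,0,2,0,0,0,4,0,0,0,6,0,0,0,6,0]

```text
time_s: 26.22
tcp_pos: [641.2, 87.2, 29.5]
tcp_rot: [3.138, -0.143, -0.001]
wrist_force: [-0.2, -0.7, -2.1]
width: 0.407
grip_force: 30.0
```

No force below deck level, so both ends are in their wells.

>>> drive_tool:
  deltas: [0,0,1,0,0,0,1.5,0,0,0,1.5,0]

```text
time_s: 26.47
tcp_pos: [641.5, 87.3, 28.4]
tcp_rot: [-3.138, 0.143, 0.0]
wrist_force: [0.3, 1.0, -1.3]
width: 0.409
grip_force: 30.0
```

>>> drive_tool:
  deltas: [0,0,1,0,0,0,1,0,0,0,1,0]

```text
time_s: 26.72
tcp_pos: [641.5, 87.3, 27.4]
tcp_rot: [-3.138, 0.143, 0.0]
wrist_force: [-0.7, -0.1, -0.5]
width: 0.406
grip_force: 30.0
```

>>> drive_tool:
  deltas: [0,0,1,0,0,0,1,0,0,0,1,0]

```text
time_s: 26.97
tcp_pos: [641.6, 87.3, 27.2]
tcp_rot: [3.138, -0.143, 0.001]
wrist_force: [-2.5, -1.8, 5.5]
width: 0.413
grip_force: 30.0
```

Seated at the floor height I expected. Releasing and backing off upward.

>>> drive_tool:
  deltas: [0,0,-0.3,0,0,0,-0.3,0,0,0,-0.3,0,0,0,-0.3,0]
  gripper: 0.5

```text
time_s: 27.3
tcp_pos: [641.5, 87.4, 26.6]
tcp_rot: [-3.138, 0.143, -0.0]
wrist_force: [0.0, 0.3, 0.8]
width: 0.496
grip_force: 0.0
```

>>> drive_tool:
  deltas: [0,0,-3,0,0,0,-8,0,0,0,-15,0,0,0,-30,0,0,0,-55,0,0,0,-85,0,0,0,-120,0,0,0,-160,0,0,0,-200,0,0,0,-230,0,0,0,-240,0,0,0,-240,0]

```text
time_s: 28.3
tcp_pos: [642.9, 87.9, 271.2]
tcp_rot: [-3.137, 0.143, -0.01]
wrist_force: [0.2, -0.3, 0.0]
width: 0.5
grip_force: 0.0
```

```bash
python3 - <<'E'
from h import *
go(560,-20,300,-1.662)
o=readout.get_obs()
im=imaging.snapshot('wrist');cv2.imwrite('pics/w14.png',im);g=im.max(2)
t=imaging.snapshot('top');cv2.imwrite('pics/t14.png',t);s=imaging.snapshot('side');cv2.imwrite('pics/s14.png',s)
print(o['tcp_pos'],'pred ear',pix([716.5,81,71],o),'bar',pix([678,84,73],o))
print('side pred: crown',proj('side',[490.5,-367,218]),'cup',proj('side',[515,-278,110]),'roller',proj('side',[496,-348,210]))
for v in range(60,240,10):print(v,g[v,250:400:5])
E
```

```text
delta [-72.5 115.  -29.5] turn 0.0 | t 28.3 [642.9  87.9 271.2] yaw -1.662 tilt [ 0.006  0.001 -1.   ]
[642.88734244  87.94018986 271.1792555 ] pred ear [322.52960521 133.23497496] bar [323.02310153 169.2091108 ]
side pred: crown [377.95591326 159.18281483] cup [357.91316872 194.44341906] roller [373.8460632  163.49702313]
60 [239 239 240 235 235 232 237 235 234 237 237 236 233 238 239 238 239 240
 238 242 244 239 239 241 240 242 237 238 237 241]
70 [238 240 236 237 241 236 235 236 233 237 236 240 239 242 238 238 238 240
 234 240 243 239 240 241 243 241 240 240 240 242]
80 [239 235 237 234 236 234 238 234 240 240 237 237 242 238 241 241 240 240
 237 242 241 239 239 242 241 241 242 242 236 239]
90 [238 236 240 239 232 236 238 235 236 239 237 240 235 240 243 241 241 241
 244 235 241 238 241 235 241 241 239 243 242 236]
100 [237 238 237 238 236 239 240 239 235 236 238 238 240 239 240 240 235 240
 237 240 238 241 237 239 241 244 242 243 238 238]
110 [239 240 239 234 240 239 235  90  86  88  79  78  74  75  70  73  77  75
  75  82  84  87  91 103 114 132 152 155 176 188]
120 [234 238 235 
[... 806 characters left out ...]
213 214 210  58
  40  46  42  46  59  59  59  59  60  59  61  60]
190 [225 240 239 240 237 238 234  80  70  68  67  67  65 217 212 211 211  59
  40  48  44  47  57  61  55  60  60  56  53  56]
200 [135 133 142 237 235 233 236  93  70  70  68  66  66 217 212 210 206  59
  43  44  41  46  59  62  58  52  58  58  55  58]
210 [133 165 235 241 236 231 235  98  74  69  71  67  64 218 209 211 211  59
  43  44  41  50  62  61  59  60  57  61 123 202]
220 [235 237 237 235 235 237 236 117  73  70  69  67  66 211 210 212 209  57
  44  44  45  42  61  60  58  59  57  59 134 171]
230 [237 241 237 238 239 235 240 138  72  69  70  72  67 207 209 210 208  63
  45  46  44  57  62  60  58  56  64  56  70  81]
```

```bash
python3 - <<'E'
from h import *
s=imaging.snapshot('side');s0=cv2.imread('pics/s14.png');s8=cv2.imread('pics/s8.png')
reg=np.s_[140:225,335:410]
print('motion',np.abs(s[reg].astype(int)-s0[reg]).max(2).__gt__(60).sum(),'vs held',(np.abs(s[reg].astype(int)-s8[reg]).max(2)>60).sum())
d=lambda a:''.join('#' if x<90 else '.' for x in a)
a,b=s.max(2),s8.max(2)
for v in range(146,222,2):print(d(a[v,335:408]),d(b[v,335:408]))
E
```

```text
motion 1 vs held 2018
......##...###........................................................... ......####...###....##############################.......................
......#######............................................................ ......#######..........###########################.......................
.###..####............................................................... .###..#####......#####.....#######################.......................
.########................................................................ #########........########....##########################.##...............
######...........................................####.................... ######...........######...###...#############################............
####........................................############................. ####................#####...####....##########################...........
.........................#...............#################............... .........................###..#####...########################...........
...................................#######
[... 3845 characters left out ...]
###########.....#..#######.#####.# ...........................................######........................
################....#..###########################....#################.. ............................................####.........................
#############...##......##..####################...#####.######.#####.#.# ...............................#.......###...............................
##############.#..#.###................................##.......#.....### .......................................................###...............
#########.#######.###.................................................... .........................................................................
```

The handset lies in both wells. The headset's cup and band are where they were when it was released, and nothing is moving. Handing in.

```bash
python3 -c "
from h import *
print(env.hand_in())"
```

```text
the job is handed in; nothing more can be done
None
```

The handset is down in both wells the right way round, the headset hangs straight on the roller, and the job was handed in at about 28 s with no result returned; one finger did push a stand flange with roughly 40 N at the wrist while opening, close to the 40 N limit if that counts as the gripper's body.

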